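# Slide a copper blank over the lip and lay it on the soldering block

### The job

The copper blank lies flat in the lipped top of the little drawer unit, where its sides cannot be gripped. With the fingertips pressing only lightly on it (soft copper marks easily), slide it out over the unit's open front edge until about a third of its length, 40 mm, overhangs while it still rests flat on the unit, then pick it up by the overhanging end. Lower it gently, still held, onto the soldering block so that it lies flat, centred and lengthwise along the block, and let go; do not drop it and leave the other things alone.

Things in the scene. Friction and masses are not known exactly. Their poses are not given: they have to be found in the camera images.
- sheet: flat copper blank, 120 long (its x) x 50 wide x 3 mm thick, about 160 g; origin: centre of its underside, z up. Starts flat in the unit's channel, aligned to 0.03 rad, front end 29 to 39 mm behind the open edge, back end 3 to 13 mm from the back lip. Slides easily (friction about 0.3): pressed with 8 to 12 N it follows the fingertips, with some slip. Over 20 N marks it. Overhanging 60 mm it tips off.
- unit: white two-drawer bench unit, fixed, 170 deep (its x) x 80 wide x 98 mm high; origin: centre of its underside on the table. Its top is a channel along x, 58 mm wide, its grey felt floor 90 mm above the table (gives under 1 mm), 8 mm high wooden lips on both sides and at the back (+x, inner face at x = +77 mm), open at the front (x = -85 mm). The drawer pulls on the front stand out 8 mm, below 65 mm height.
- lip (a point): middle of the unit's open front edge, on the channel floor (90 mm above the table); axes as the unit's: -x points out over the edge
- block: pale firebrick soldering block, fixed, 90 long (its x) x 36 wide mm, flat top 45 mm above the table, on a dark steel foot 94 x 40 x 6 mm; origin: centre of its underside on the table. The centred blank sticks out 15 mm at each end and 7 mm at each side; either way round is right.
- block_top (a point): centre of the soldering block's top face, 45 mm above the table; axes as the block's
- hammer: small hammer lying on the table, about 200 mm long, bystander; origin at the middle of its underside
- jar: lidded glass jar, diameter 52, height 55 mm, bystander; origin at the centre of its underside
- anvil: square steel bench block, 60 x 60 x 20 mm, bystander; origin at the centre of its underside
- loupe: black eye loupe, a small cup of diameter 33, height 30 mm, bystander; origin at the centre of its underside
Things that resemble listed ones, but are neither listed nor needed, are in the scene too. There is more than one size of the sheet; the job needs the largest. There is more than one size of the unit; the job needs the larger.

How it is judged:
By the outcome, as a careful person would: the job done as asked, in the order asked, and still so for the second after the job is handed in, with the robot touching nothing.
It also fails if it takes over 64 s, if anything falls off the work surface, if the arm or the gripper's body presses on something with over 40 N, if the wrist force passes 120 N, or if a joint passes its speed limit or range.

### The arm

A 7-joint arm with a two-finger parallel gripper is mounted at the origin on the work surface. World frame = base frame: x ahead of the robot, y to its left, z up, the work surface at z = 0. Lengths are in m, angles in rad, forces in N, time in s.
With the tool pointing down it reaches from about 0.4 to 0.9 m from the base axis. Payload 5.5 kg.
Tool frame: the origin (TCP) lies midway between the tips of the shut fingers; the grasp point (between the pads) lies 19 mm behind it (ctrl.grip_point_offset is the x of the grasp point in the tool frame, in m); x points along the fingers, y is the direction in which the jaws open and shut, and the axes are right-handed (so a half turn about x gives the same grasp; the last joint's range is limited). The gripper opens to 85 mm and grips with 20 to 120 N. Pads are 22 mm wide; open, the fingers measure 114 mm over their backs; the gripper's body (76 mm by 85 mm) begins 54 mm behind the grasp point. The pads swing forward as they close: fully open they stand 13 mm farther back than shut.
Start: joints at [-0.882, 0.501, -0.427, 1.55, 0.221, 1.138, -0.21], TCP at [0.268, 0.592, 0.231] pointing down, gripper open.
Joint ranges: [-2.88, 2.88], [-0.31, 2.03], [-1.54, 1.56], [0.2, 2.42], [-1.41, 4.55], [0.19, 2.02], [-2.57, 2.57]. Speed limits (rad/s): [2.57, 2.57, 3.14, 3.14, 3.14, 3.14, 3.14].

### API

Orientations are given as a unit quaternion [x, y, z, w].
In Python, from workcell import ctrl gives the robot as it stands.
- The arm moves only by the shell command python3 -m handwheel 'ROWS' [FORCE]. ROWS is a JSON object of lists of equal length, an entry for each row: "turn": the turn, a rotation vector about the tool's x, y, z in rad, a list of three; "translation": the shift along the tool's x, y, z in mm, a list of three; "gripper": the finger opening in mm, from 0 to 85.4. A call has 1 to 20 rows; each row is the pose to reach, as a shift and turn from the pose commanded when the call began, along the tool's axes at that moment; what a row does not reach only later rows make up. A row lasts 1/10 s, in which the tool goes at most 50 mm and 8.59 degrees, less where a joint would pass 70% of its speed; a pose out of reach is approached as far as the arm can. A call with a gripper value outside its range is refused whole. The fingers move at their own pace and stop on an object; FORCE is the grip in N (left out, the last holds). Time passes only in rows, so rows that repeat a pose let the fingers close. It gives the time, the measured TCP pose, the force and the opening at its end, in the units of the state.
- ctrl.get_state(): the state, without advancing time (a new reading comes with each control period).
- ctrl.read_camera(name): name is "side" or "top"; returns the picture (420x560x3 uint8, red, green, blue); there is no depth.
- ctrl.camera_info(name): a dict with "fx", "fy", "cx", "cy" (pixels), "view" (4x4, takes a point from world to camera coordinates). Camera axes: x right, y up, looking along -z (the intrinsics and any distortion apply to the point x, -y, -z); pixel columns grow to the right and rows downward; lengths in m; the calibration is good to about 2 mm. A picture is of the moment at which its call begins. camera_info takes no time and is no camera call.
- ctrl.hand_in(): hands the job in, once; it reports no verdict.
Trained networks look in the newest picture that a camera, given by its name, has taken for a name from the list of things; names that differ only in an ending like _2 or _b are one class to them, and where a whole thing is asked for, a point or a joint stands for the part that bears it (a point fixed in the world has none). Each returns a list of dicts, best first, with "conf" (0 to 1); they miss things now and then, are a little off and sometimes report something else, mostly with a low value. They report only what shows in the picture. A call takes as long as a camera call. They do not tell look-alikes from the thing itself.
- ctrl.search_frame(query, camera): "xyz" ([x, y, z] in m, in the coordinates of the camera as it stood for that picture, good to about 4 mm: the middle of the surface that is visible of it).
- ctrl.outline_of(query, camera): "region" (420x560 bool, what is visible of it).
- ctrl.place_of(query, camera): "xyz" ([x, y, z] in m, in the coordinates of the camera as it stood for that picture, good to about 4 mm: a listed point, or the origin of a listed thing).
The state is a dict: "time": time; "qpos": joint angles; "dq": joint speeds; "joint_torque": joint torques, N m; "ee_pos": TCP position; "eef_rot": TCP orientation; "contact_force": force on the tool from outside, world axes, zero at the start; "ft_torque": the same for the moment, N m; "grip_width": opening from 0.0 (shut) to 1.0 (fully open).
Only numpy, scipy, OpenCV 4.12 (cv2) and the standard library are available. Lean on these libraries where they do the work, as an engineer would, in place of code of your own. Each camera call takes 0.05 s, during which the arm holds its last target. There are 200 camera calls.

## Working session

There is one attempt and no reset: what is moved stays moved. The work goes in short steps, Python scripts to look and compute and a shell command to move; the robot and the scene stay as the last step left them, time stands still between calls to the robot, and variables do not carry over. Pictures are saved under pics/ and viewed, on a budget of 10 in all, crops included, one or two more only if the job needs it, and the job is handed in when it is done.

```bash
ls; mkdir -p pics; python3 - <<'E'
from workcell import ctrl
import cv2,numpy as np
s=ctrl.get_state();print(s, ctrl.grip_point_offset)
a=[]
for n in("side","top"):
    im=ctrl.read_camera(n);cv2.imwrite(f"pics/{n}0.png",im[:,:,::-1]);i=ctrl.camera_info(n);print(n,{k:(np.round(v,3).tolist()) for k,v in i.items()})
    V=np.array(i["view"]);
    for q in("sheet","unit","lip","block","block_top"):
        for r in ctrl.place_of(q,n)[:4]:
            print(q,n,round(r["conf"],2),np.round((np.linalg.inv(V)@np.r_[r["xyz"],1])[:3],3))
E
```

```text
pics
{'time': 0.0, 'qpos': array([-0.88183717,  0.50185588, -0.42678614,  1.55143722,  0.22079629,
        1.1383158 , -0.21030338]), 'dq': array([ 0.00141346,  0.00049641,  0.00105022, -0.00070339,  0.0004798 ,
       -0.00040673, -0.00089924]), 'joint_torque': array([-2.76503133e-04, -5.69523418e+01, -5.81663758e+00, -2.80941385e+01,
        1.05822732e-02,  1.20588232e-02, -1.01825279e-05]), 'ee_pos': array([0.26821477, 0.59132024, 0.2302592 ]), 'eef_rot': array([ 0.14870728,  0.69131743, -0.15005136,  0.69097825]), 'contact_force': array([ 0.6463041 ,  1.04376117, -0.37322093]), 'ft_torque': array([ 0.03872053, -0.01860496,  0.0473646 ]), 'grip_width': 1.0016430024507719} -0.0187
side {'fx': 383.679, 'fy': 383.679, 'cx': 277.354, 'cy': 205.335, 'view': [[0.978, -0.209, 0.002, -0.589], [0.108, 0.515, 0.851, -0.124], [-0.179, -0.832, 0.526, -0.911], [0.0, 0.0, 0.0, 1.0]]}
sheet side 0.66 [ 0.575 -0.137  0.091]
sheet side 0.61 [ 0.572 -0.284 -0.002]
unit side 0.83 [ 0.375 -0.042 -0.   ]
unit side 0.62 [ 0.561 -0.143  0.001]
unit side 0.55 [0.572 0.196 0.   ]
lip side 0.76 [ 0.476 -0.16   0.086]
lip side 0.18 [ 0.461 -0.394  0.004]
block side 0.87 [0.57  0.199 0.004]
top {'fx': 523.826, 'fy': 523.826, 'cx': 277.45, 'cy': 199.167, 'view': [[0.003, -1.0, -0.002, -0.002], [0.994, 0.003, 0.112, -0.586], [-0.112, -0.002, 0.994, -1.562], [0.0, 0.0, 0.0, 1.0]]}
sheet top 0.63 [ 0.57  -0.142  0.092]
sheet top 0.54 [ 0.548  0.008 -0.002]
sheet top 0.52 [ 0.574 -0.286  0.003]
sheet top 0.5 [ 0.79   0.004 -0.001]
unit top 0.75 [ 0.563 -0.141  0.002]
unit top 0.67 [ 0.379 -0.037  0.006]
lip top 0.89 [ 0.31  -0.047  0.074]
lip top 0.69 [ 0.569 -0.139  0.093]
lip top 0.62 [ 0.484 -0.164  0.087]
block top 0.83 [0.574 0.19  0.001]
block top 0.33 [ 0.624 -0.405  0.007]
block_top top 0.66 [0.577 0.191 0.047]
```

View pics/top0.png

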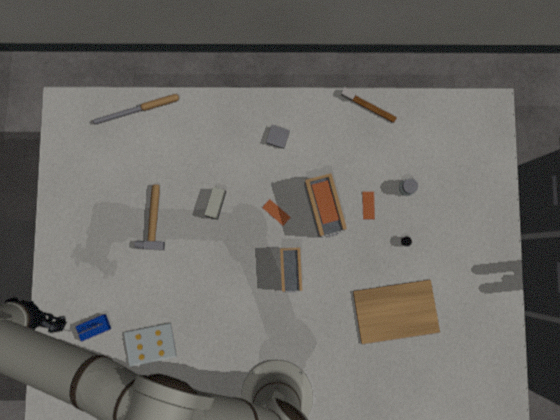

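View pics/side0.png

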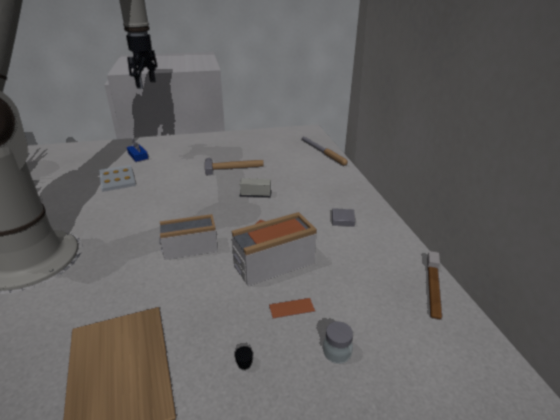

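The top view shows the larger unit at about (325,205) with the large copper blank in it, its open front toward the robot (330,235). The block is at (215,202). A smaller unit is at (290,270) and two smaller sheets at (276,212) and (368,205). The next step is to fit poses from the outlines in both views.

```bash
cat > h.py <<'E'
from workcell import ctrl
import cv2,numpy as np
from scipy.spatial.transform import Rotation as R
def cam(n):
    i=ctrl.camera_info(n);return i,np.array(i["view"])
def back(n,uv,z):
    i,V=cam(n);uv=np.atleast_2d(uv).astype(float)
    d=np.c_[(uv[:,0]-i["cx"])/i["fx"],-(uv[:,1]-i["cy"])/i["fy"],-np.ones(len(uv))]@V[:3,:3]
    o=-V[:3,:3].T@V[:3,3];return o+d*((z-o[2])/d[:,2])[:,None]
def proj(n,P):
    i,V=cam(n);c=np.atleast_2d(P)@V[:3,:3].T+V[:3,3]
    return np.c_[i["cx"]-i["fx"]*c[:,0]/c[:,2],i["cy"]+i["fy"]*c[:,1]/c[:,2]]
def rect(n,m,z):
    c=max(cv2.findContours(m.astype(np.uint8),cv2.RETR_EXTERNAL,cv2.CHAIN_APPROX_NONE)[0],key=cv2.contourArea)[:,0]
    P=back(n,c,z)[:,:2];(x,y),(w,h),a=cv2.minAreaRect((P*1000).astype(np.float32))
    if w<h:w,h,a=h,w,a+90
    return np.round([x,y,w,h,(a+90)%180-90],1)
E
python3 - <<'E'
from h import *
for n in("top","side"):
    im=ctrl.read_camera(n)
    for q,zs in(("sheet",(.085,.093,.1)),("unit",(.0,.098)),("block",(0.,.045)),):
        for r in ctrl.outline_of(q,n)[:5]:
            print(n,q,round(r["conf"],2),r["region"].sum(),[rect(n,r["region"],z).tolist() for z in zs])
    hsv=cv2.cvtColor(im,cv2.COLOR_RGB2HSV)
    m=((hsv[...,0]<14)&(hsv[...,1]>130)).astype(np.uint8);k,l,st,ce=cv2.connectedComponentsWithStats(m)
    for j in range(1,k):
        if st[j,4]>150:print("copper",n,ce[j],st[j,4],[rect(n,l==j,z).tolist() for z in(.085,.093,.1)])
t=ctrl.read_camera("top")[150:250,180:360];s=ctrl.read_camera("side")[165:285,220:360]
cv2.imwrite("pics/c1.png",np.vstack([cv2.resize(t,(720,300) if 0 else (540,300),interpolation=2),cv2.resize(s,(540,300) if 0 else (540,463))])[:600,:,::-1][:, :])
cv2.imwrite("pics/c1.png",np.vstack([cv2.resize(t,(468,260),interpolation=2),cv2.resize(s,(468,334),interpolation=2)[:, :468]])[:,:,::-1])
E
```

```text
top sheet 0.71 709 [[572.4, -141.0, 121.2, 52.5, 15.4], [571.5, -140.3, 120.5, 52.2, 15.4], [570.8, -139.7, 120.0, 52.0, 15.4]]
top sheet 0.71 330 [[562.2, -267.4, 79.8, 35.3, 0.2], [561.4, -266.0, 79.4, 35.1, 0.2], [560.6, -264.8, 79.0, 34.9, 0.2]]
top sheet 0.71 330 [[541.1, 3.7, 83.6, 34.6, 49.2], [540.4, 3.6, 83.2, 34.4, 49.2], [539.8, 3.6, 82.8, 34.2, 49.2]]
top sheet 0.33 1251 [[560.9, -139.6, 186.2, 92.1, 15.3], [560.1, -138.9, 185.2, 91.6, 15.3], [559.4, -138.3, 184.4, 91.2, 15.3]]
top unit 0.97 895 [[371.8, -41.6, 134.3, 62.5, 2.1], [374.0, -39.3, 126.1, 58.7, 2.1]]
top unit 0.7 1236 [[569.7, -146.5, 196.1, 96.9, 14.5], [559.9, -137.8, 184.2, 91.0, 14.5]]
top block 0.6 427 [[576.8, 194.0, 95.4, 47.4, -18.3], [572.0, 188.5, 92.7, 46.0, -18.3]]
top block 0.38 685 [[580.1, -148.3, 129.0, 53.3, 15.8], [575.3, -144.3, 125.4, 51.8, 15.8]]
copper top [325.01957831 201.81024096] 664 [[573.0, -140.8, 117.9, 50.1, 16.4], [572.1, -140.0, 117.3, 49.9, 16.4], [571.4, -139.4, 116.7, 49.6, 16.4]]
copper top [368.01760563 205.        ] 284 [[563.6, -266.9, 77.3, 29.4, -0.9], [562.8, -265.6,
[... 545 characters left out ...]
567.7, -150.5, 118.7, 46.4, 15.4]]
side unit 0.83 3844 [[584.1, -67.4, 250.5, 214.7, 15.1], [557.8, -192.6, 208.6, 178.8, 15.1]]
side unit 0.67 2049 [[368.7, 15.9, 169.2, 141.8, -87.9], [378.4, -123.2, 140.9, 118.1, -87.9]]
side unit 0.36 1071 [[635.6, -378.7, 95.7, 52.6, 68.6], [600.7, -451.9, 79.7, 43.8, 68.6]]
side block 0.7 573 [[580.0, 228.2, 115.9, 99.9, 78.2], [568.3, 148.0, 107.0, 92.2, 78.2]]
copper side [275.715625 230.71875 ] 640 [[571.5, -127.7, 118.2, 47.7, 15.6], [569.2, -138.7, 116.3, 46.9, 15.6], [567.2, -148.3, 114.6, 46.3, 15.6]]
copper side [291.10714286 307.4484127 ] 504 [[550.5, -358.1, 71.7, 28.1, 0.3], [548.6, -365.4, 70.6, 27.7, 0.3], [546.8, -371.8, 69.6, 27.3, 0.3]]
```

View pics/c1.png

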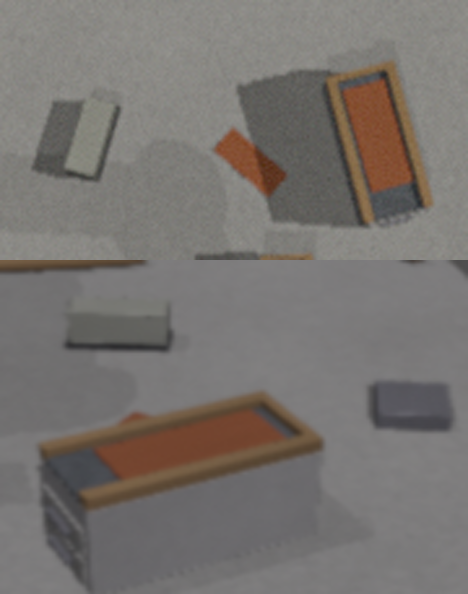

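Both views agree that the sheet's top is at z≈0.093, with the sheet centred at about (0.571,-0.140) and yaw ≈15.6°. Next I'll fit the block top and compute the first move.

```bash
cat >> h.py <<'E'
def down(yaw):  # tool x down, tool y along (-sin,cos) of yaw
    y=np.array([-np.sin(yaw),np.cos(yaw),0]);x=np.array([0,0,-1.]);return np.c_[x,y,np.cross(x,y)]
def goal(p,yaw):
    s=ctrl.get_state();M=R.from_quat(s["eef_rot"]).as_matrix()
    t=M.T@(np.array(p)-s["ee_pos"])*1000
    for k in(0,np.pi):
        w=R.from_matrix(M.T@down(yaw+k)).as_rotvec()
        print("t",s["time"],"shift",np.round(t,1),"turn",np.round(w,3))
    print("F",np.round(s["contact_force"],1),"pos",np.round(s["ee_pos"],4),"q7",round(s["qpos"][6],2),"grip",round(s["grip_width"],3))
def lp(p,u=(0,0),yaw=0): return np.array([p[0]+u[0]*np.cos(yaw)-u[1]*np.sin(yaw),p[1]+u[0]*np.sin(yaw)+u[1]*np.cos(yaw)])
E
python3 - <<'E'
from h import *
im=ctrl.read_camera("top");g=cv2.cvtColor(im,cv2.COLOR_RGB2GRAY)
print(g[185:222:3,198:232:2])
s=ctrl.read_camera("side");gs=cv2.cvtColor(s,cv2.COLOR_RGB2GRAY);print(gs[174:200:2,234:278:3])
y=np.radians(15.6);p=lp((.5705,-.140),(.025,0),y);print(p)
goal([*p,.15],y)
E
```

```text
[[137 140 133 133 138 134 137 135 135 128 126 129 125 127 135 141 135]
 [137 126 127 124 127 124 121 114 133 131 120 131 123 125 132 136 134]
 [138  96  92  94  94  95  87 126 134 132 131 131 135 100 106 141 139]
 [120  92  94  93  90  93  97 136 130 134 131 130 128  75 130 136 131]
 [ 93  94  96  96  92  91 130 131 130 132 130 133  99  84 141 134 133]
 [ 91  95  95  94  87 100 133 134 132 131 133 131  81 129 134 133 135]
 [ 94  96  98  99  92 125 126 130 133 136 131 107  82 132 139 135 133]
 [ 95  96  94  93  90 133 132 133 132 135 132  84 118 136 133 136 136]
 [ 92  91  86  84 120 136 135 130 134 136 112  72 138 129 137 132 129]
 [ 78  84  85  90 132 133 131 134 134 127  83 100 126 122 129 129 133]
 [ 84  87  86  83  90 110 132 130 136 118  63 123 123 127 126 125 122]
 [124 123 105 103 106 104  90  61  72  74  92 122 123 123 126 123 123]
 [124 128 126 126 125 121 122 126 127 123 122 123 124 122 126 117 119]]
[[113 113 113 113 123 122 123 122 123 122 123 123 122 123 124]
 [113 112 113 114 122 123 122 123 123 122 123 124 122 124 123]
 [113 114 111 119 122 117 121 121 120 121 122 122 
[... 161 characters left out ...]
106 111 113 118 120 116 118  97 122 123]
 [114 113 101  96  97  97  97  98  99 100  97  99  94 123 123]
 [115 113 104  96  96  96  96  97  98  98  99 100  93 123 123]
 [114 113  96  94  95  96  96  97  97  98  98  99  77 121 123]
 [112 111  91  94  95  96  96  97  97  97  97  97  67 113 118]
 [113 110  67  86  88  91  83  84  85  86  89  90  70 113 117]
 [112 110  67  62  59  56  53  49  48  47  51  52  75 114 119]
 [111 112 109 108 107 115 115 114 114 114 115 110 110 121 125]]
[ 0.59457906 -0.133277  ]
t 1.2 shift [  81.3 -525.8  596.6] turn [-0.698 -0.    -0.   ]
t 1.2 shift [  81.3 -525.8  596.6] turn [ 2.444 -0.     0.   ]
F [ 0.4  0.9 -0.5] pos [0.2685 0.592  0.2313] q7 -0.21 grip 1.001
```

```bash
python3 -m handwheel '{"turn":[[-0.698,0,0],[-0.698,0,0],[-0.698,0,0],[-0.698,0,0],[-0.698,0,0],[-0.698,0,0],[-0.698,0,0],[-0.698,0,0],[-0.698,0,0],[-0.698,0,0],[-0.698,0,0],[-0.698,0,0],[-0.698,0,0],[-0.698,0,0],[-0.698,0,0],[-0.698,0,0],[-0.698,0,0],[-0.698,0,0],[-0.698,0,0],[-0.698,0,0]],"translation":[[0,-526,597],[0,-526,597],[0,-526,597],[0,-526,597],[0,-526,597],[0,-526,597],[0,-526,597],[0,-526,597],[0,-526,597],[0,-526,597],[0,-526,597],[0,-526,597],[0,-526,597],[0,-526,597],[0,-526,597],[0,-526,597],[0,-526,597],[0,-526,597],[0,-526,597],[0,-526,597]],"gripper":[0,0,0,0,0,0,0,0,0,0,0,0,0,0,0,0,0,0,0,0]}' 30
python3 - <<'E'
from h import *
y=np.radians(15.6);p=lp((.5705,-.140),(.025,0),y)
goal([*p,.11],y)
im=ctrl.read_camera("top").astype(int)
crop=im[180:225,195:235];d=crop[...,0]-crop[...,2];print(d[::3,::2])
E
```

```text
time: 3.2
ee_pos: [0.5948, -0.1315, 0.2315]
eef_rot: [-0.097, 0.7, 0.097, 0.7]
contact_force: [0.8, 0.2, 0.0]
grip_width: 0.001
t 3.2 shift [121.5  -1.7  -0.7] turn [ 0.003  0.    -0.001]
t 3.2 shift [121.5  -1.7  -0.7] turn [-3.139e+00  1.000e-03  0.000e+00]
F [0.8 0.2 0. ] pos [ 0.5948 -0.1315  0.2315] q7 1.94 grip 0.001
[[ 5  5  4  5  6  7  6  7  4  7  2  8  6  5  7  6  4  5  8  4]
 [ 3  3  6  8  5  6  3  6  4  4  5  6  7  6  5  4  6  3  5  8]
 [ 6  6  4  5  6  6  1  3  6  5  2  5  7  8  6  7  7  5  4  4]
 [ 6  6  5  6  3  2  7  6  4  6  7  9  7  3  7  5  3  7  2  0]
 [ 5  2  1  7  3  8  1  6  4  8  9  9  6  9  5 -4  8  4  5  5]
 [ 4  6  7  5  6  6  4  5  4  8  8  7 10  8  7  3  3  2  5  6]
 [ 3  2  4  4  1  5  1  3  6 10  5  9 10  6  6  5  6  6  5  4]
 [ 3  5  4  3  4  9  5  7  7  8  5 11  7  9  0  4  7  7  4  7]
 [ 5  6  9  2  8  5  6  8 10  9 10  6  9  5  2  6  5  3  5  5]
 [ 3  6  2  5  7  3 10 11 10 11  9  9  5  2  6  5  5  7  5  3]
 [ 8  5  1  5  6  3  7 12  8 11  9  9  3  7  6  4  6  5  6  5]
 [ 2  6  5  7  5 11 10 11  8 12 10 12  2  6  6  4  5 10  6  6]
 [ 3  3  9  2  5  1  5  9  9 11 11  6  5  7  4  4  6  5  7  5]
 [ 6  3  8  6  6  4  6  5  4  5  2  4  8  5  6  5  4  4  5  6]
 [ 5  7  5 10  6  6  4  4  3  7  3  5  6  4  5  6  9  7 11  6]]
```

```bash
python3 -m handwheel '{"turn":[[0,0,0],[0,0,0],[0,0,0],[0,0,0],[0,0,0],[0,0,0]],"translation":[[40,-1.5,-0.5],[80,-1.5,-0.5],[110,-1.5,-0.5],[125,-1.5,-0.5],[132,-1.5,-0.5],[132,-1.5,-0.5]],"gripper":[0,0,0,0,0,0]}'
python3 -m handwheel '{"turn":[[0,0,0],[0,0,0],[0,0,0],[0,0,0]],"translation":[[2,0,0],[4,0,0],[4,0,0],[4,0,0]],"gripper":[0,0,0,0]}'
```

```text
time: 3.85
ee_pos: [0.595, -0.1347, 0.0993]
eef_rot: [-0.096, 0.701, 0.096, 0.7]
contact_force: [-1.2, -0.6, 0.0]
grip_width: -0.001
time: 4.25
ee_pos: [0.5952, -0.1354, 0.0959]
eef_rot: [-0.096, 0.7, 0.096, 0.701]
contact_force: [-0.5, -1.0, 0.2]
grip_width: -0.003
```

```bash
python3 -m handwheel '{"turn":[[0,0,0],[0,0,0],[0,0,0]],"translation":[[1,0,0],[1,0,0],[1,0,0]],"gripper":[0,0,0]}'
```

```text
time: 4.55
ee_pos: [0.5948, -0.1353, 0.0943]
eef_rot: [-0.096, 0.701, 0.096, 0.701]
contact_force: [-0.0, -0.5, -0.9]
grip_width: 0.0
```

```bash
python3 -m handwheel '{"turn":[[0,0,0],[0,0,0],[0,0,0]],"translation":[[1,0,0],[1,0,0],[1,0,0]],"gripper":[0,0,0]}'; python3 -m handwheel '{"turn":[[0,0,0],[0,0,0],[0,0,0]],"translation":[[0.5,0,0],[0.5,0,0],[0.5,0,0]],"gripper":[0,0,0]}'
```

```text
time: 4.85
ee_pos: [0.5947, -0.1352, 0.0932]
eef_rot: [-0.096, 0.701, 0.096, 0.7]
contact_force: [0.4, -0.6, -1.2]
grip_width: 0.001
time: 5.15
ee_pos: [0.5949, -0.1352, 0.0932]
eef_rot: [-0.096, 0.701, 0.096, 0.701]
contact_force: [-2.4, -0.6, 4.4]
grip_width: -0.002
```

```bash
python3 -m handwheel '{"turn":[[0,0,0],[0,0,0],[0,0,0]],"translation":[[0.5,0,0],[0.5,0,0],[0.5,0,0]],"gripper":[0,0,0]}'
```

```text
time: 5.45
ee_pos: [0.5952, -0.1353, 0.0932]
eef_rot: [-0.096, 0.7, 0.096, 0.701]
contact_force: [-3.0, -0.0, 7.1]
grip_width: -0.0
```

```bash
python3 -m handwheel '{"turn":[[0,0,0],[0,0,0],[0,0,0],[0,0,0],[0,0,0]],"translation":[[0.4,0,0],[0.4,0,-2],[0.4,0,-5],[0.4,0,-8],[0.4,0,-10]],"gripper":[0,0,0,0,0]}'
python3 - <<'E'
from h import *
im=ctrl.read_camera("top");s=ctrl.read_camera("side")
cv2.imwrite("pics/s1.png",np.hstack([cv2.resize(im[150:250,280:370],(360,400),interpolation=2),cv2.resize(s[185:285,210:320],(440,400),interpolation=2)])[:,:,::-1])
E
```

```text
time: 5.95
ee_pos: [0.5873, -0.1379, 0.0931]
eef_rot: [-0.096, 0.699, 0.096, 0.702]
contact_force: [2.4, 0.8, 5.4]
grip_width: 0.001
```

View pics/s1.png

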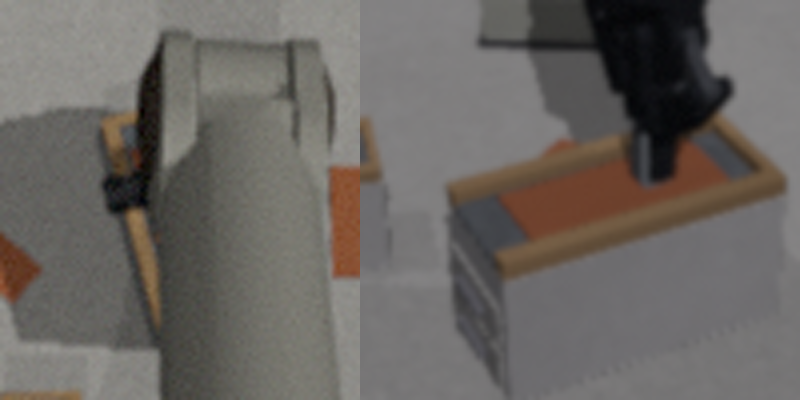

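```bash
cat >> h.py <<'E'
Y=np.radians(15.6);U=np.array([.562,-.1425])
def front(im):  # sheet front end in unit x (mm), via side view copper mask
    hsv=cv2.cvtColor(im,cv2.COLOR_RGB2HSV);m=((hsv[...,0]<14)&(hsv[...,1]>120)).astype(np.uint8)
    m[:,:200]=0;m[:,330:]=0;m[280:]=0
    k,l,st,ce=cv2.connectedComponentsWithStats(m);j=1+np.argmax(st[1:,4])
    v,u=np.nonzero(l==j);P=back("side",np.c_[u,v],.093)[:,:2]-U
    a=P@[np.cos(Y),np.sin(Y)]*1000;b=P@[-np.sin(Y),np.cos(Y)]*1000
    e=[a[(b>c-4)&(b<=c+4)].min() for c in(-15,-8,0,8,15)]
    return np.round(e,1),np.round([b.min(),b.max()],1),st[j,4]
E
python3 - <<'E'
from h import *
print(front(cv2.imread("pics/side0.png")[:,:,::-1].copy()))
print(front(ctrl.read_camera("side")))
P=back("side",[(240,242),(235.5,236.5),(245,248.5)],.09)[:,:2]-U
print(P@[np.cos(Y),np.sin(Y)]*1000,P@[-np.sin(Y),np.cos(Y)]*1000)
ds=[]
for q in range(3):
    ctrl.read_camera("side")
    for r in ctrl.place_of("lip","side")[:2]:
        i,V=cam("side");print(round(r["conf"],2),np.round((np.linalg.inv(V)@np.r_[r["xyz"],1])[:3],3))
print(ctrl.get_state()["contact_force"],ctrl.get_state()["ee_pos"])
E
```

```text
(array([-50.6, -50. , -50.4, -50.8, -50.2]), array([-23.8,  27.1]), np.int32(691))
(array([-58.1, -58.6, -59. , -58.5, -58.9]), array([-23.4,  24.1]), np.int32(568))
[-77.36435713 -78.35052746 -76.83550496] [  2.74163856  25.43043045 -22.62261177]
0.8 [ 0.478 -0.162  0.086]
0.68 [ 0.314 -0.046  0.064]
0.77 [ 0.313 -0.047  0.062]
0.6 [ 0.479 -0.161  0.086]
0.87 [ 0.314 -0.045  0.064]
0.8 [ 0.478 -0.161  0.086]
[ 0.36624794 -0.0308042   6.47970477] [ 0.5870119  -0.1379445   0.09315503]
```

```bash
python3 - <<'E'
from h import *
t=cv2.imread("pics/top0.png")[170:245,300:350];s=cv2.imread("pics/side0.png")[210:285,225:322]
o=np.hstack([cv2.resize(t,None,fx=5,fy=8,interpolation=2)[:, :],cv2.resize(s,None,fx=5,fy=8,interpolation=2)])
t8=cv2.resize(t,None,fx=8,fy=8,interpolation=1);s8=cv2.resize(s[:75,:50],None,fx=8,fy=8,interpolation=1)
o=np.hstack([t8,s8])
g=lambda n,x,y,z,dx:(proj(n,[[U[0]+(x)*np.cos(Y)-y*np.sin(Y),U[1]+x*np.sin(Y)+y*np.cos(Y),z]])[0]-dx[:2]+.5)*8+[dx[2],0]-.5
for n,dx in(("top",np.array([300,170,0])),("side",np.array([225,210,400]))):
    for x,z in((-.085,.09),(.077,.098)):
        for y in(-.029,.029):
            p=g(n,x,y,z,dx)
            if dx[2]<=p[0]<dx[2]+400: cv2.drawMarker(o,tuple(int(v) for v in p),(0,255,0),0,14,1)
cv2.imwrite("pics/e5.png",o);print(o.shape)
E
```

```text
(600, 800, 3)
```

View pics/e5.png

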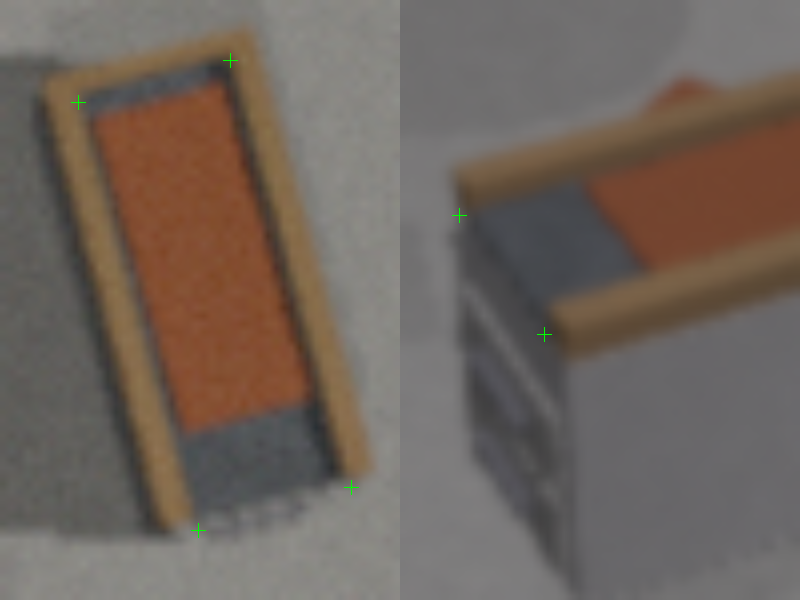

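The crop shows my assumed front-edge markers sitting about 5 mm too far out. The felt front corner is at about (193,512) in the top part, against a marker at (198,530). I'll refit the unit from the outline of its wooden rim.

```bash
python3 - <<'E'
from h import *
for n,roi in(("top",(165,245,295,352)),("side",(205,290,220,325))):
    im=cv2.imread(f"pics/{n}0.png")[:,:,::-1].copy();h=cv2.cvtColor(im,cv2.COLOR_RGB2HSV)
    for smin in (70,90,110):
        m=((h[...,1]>smin)&(h[...,0]<25)).astype(np.uint8);q=np.zeros_like(m);a,b,c,d=roi;q[a:b,c:d]=m[a:b,c:d]
        w=((h[...,0]>=14)&(q>0))
        for z in(.098,):
            r=rect(n,q>0,z);print(n,smin,r,q.sum())
            c_=r[:2]/1000;yy=np.radians(r[4])
            # sheet extents relative
            mm=((h[...,0]<13)&(h[...,1]>130)&(q>0));s=rect(n,mm,.093);d_=(s[:2]-r[:2]);print("   sheet",s,"rel",np.round([d_@[np.cos(yy),np.sin(yy)],d_@[-np.sin(yy),np.cos(yy)]],1))
E
```

```text
top 70 [ 565.2 -139.9  169.4   82.2   14.5] 1316
   sheet [ 572.  -139.8  117.7   49.8   15.5] rel [ 6.6 -1.6]
top 90 [ 565.3 -139.4  167.9   79.7   14.8] 1186
   sheet [ 572.  -139.8  117.7   49.8   15.5] rel [ 6.4 -2.1]
top 110 [ 571.8 -139.6  119.    50.9   16. ] 942
   sheet [ 572.  -139.8  117.7   49.8   15.5] rel [ 0.1 -0.2]
side 70 [ 561.7 -143.4  171.1   99.7   15.1] 1636
   sheet [ 569.9 -139.6  116.4   47.3   17. ] rel [8.9 1.5]
side 90 [ 561.9 -143.2  169.1   97.3   15.2] 1521
   sheet [ 569.9 -139.6  116.4   47.3   17. ] rel [8.7 1.4]
side 110 [ 568.  -144.5  118.3   55.6   15.1] 769
   sheet [ 569.9 -139.6  116.4   47.3   17. ] rel [3.1 4.2]
```

```bash
python3 -m handwheel '{"turn":[[0,0,0],[0,0,0],[0,0,0],[0,0,0],[0,0,0],[0,0,0],[0,0,0],[0,0,0]],"translation":[[0.4,0,0],[0.4,0,-3],[0.4,0,-6],[0.4,0,-9],[0.4,0,-12],[0.4,0,-15],[0.4,0,-18],[0.4,0,-20]],"gripper":[0,0,0,0,0,0,0,0]}'
python3 - <<'E'
from h import *
print(front(ctrl.read_camera("side")));s=ctrl.get_state();print(s["contact_force"],s["ee_pos"])
E
```

```text
time: 7.2
ee_pos: [0.5686, -0.1433, 0.0932]
eef_rot: [-0.097, 0.699, 0.096, 0.702]
contact_force: [1.7, 1.1, 6.8]
grip_width: 0.002
(array([-77.2, -77.8, -77.4, -77.9, -77.6]), array([-23.4,  24.3]), np.int32(584))
[1.15909329 1.15389327 7.58664773] [ 0.56828121 -0.14339967  0.0931212 ]
```

```bash
python3 -m handwheel '{"turn":[[0,0,0],[0,0,0],[0,0,0],[0,0,0],[0,0,0],[0,0,0],[0,0,0],[0,0,0]],"translation":[[0.2,0,0],[0.2,0,-3],[0.2,0,-6],[0.2,0,-9],[0.2,0,-13],[0.2,0,-17],[0.2,0,-20],[0.2,0,-22]],"gripper":[0,0,0,0,0,0,0,0]}'
python3 - <<'E'
from h import *
print(front(ctrl.read_camera("side")));s=ctrl.get_state();print(s["contact_force"],s["ee_pos"])
E
```

```text
time: 8.05
ee_pos: [0.5477, -0.1493, 0.0931]
eef_rot: [-0.097, 0.698, 0.096, 0.703]
contact_force: [3.4, 1.9, 7.8]
grip_width: -0.002
(array([-99.6, -98.9, -98.2, -97.5, -98.1]), array([-28.9,  23.1]), np.int32(595))
[2.48678271 0.44253001 7.51168213] [ 0.54740618 -0.14940519  0.09310253]
```

```bash
python3 -m handwheel '{"turn":[[0,0,0],[0,0,0],[0,0,0],[0,0,0],[0,0,0],[0,0,0],[0,0,0],[0,0,0],[0,0,0]],"translation":[[0.1,0,-1],[0.1,0,-4],[0.1,0,-7],[0.1,0,-10],[0.1,0,-14],[0.1,0,-18],[0.1,0,-21],[0.1,0,-23],[0.1,0,-23]],"gripper":[0,0,0,0,0,0,0,0,0]}'
python3 - <<'E'
from h import *
s=ctrl.read_camera("side");print(front(s));t=ctrl.get_state();print(t["contact_force"],t["ee_pos"])
o=cv2.resize(s[195:285,205:325],None,fx=6,fy=6,interpolation=1)[:,:,::-1].copy()
for x,z in((-.0824,.09),(-.1224,.093)):
    for y in(-.029,.029):
        a=lp(U,(x,y),Y);p=(proj("side",[[a[0],a[1],z]])[0]-[205,195]+.5)*6-.5;cv2.drawMarker(o,tuple(int(v) for v in p),(0,255,0),0,12,1)
cv2.imwrite("pics/f6.png",o)
E
```

```text
time: 9.0
ee_pos: [0.5255, -0.1557, 0.0931]
eef_rot: [-0.097, 0.699, 0.095, 0.703]
contact_force: [1.7, 0.8, 8.9]
grip_width: -0.001
(array([-121.5, -122.2, -121.7, -121.1, -121.3]), array([-28.9,  22.2]), np.int32(620))
[1.11422187 0.14120056 9.41549814] [ 0.52551158 -0.15564776  0.09310021]
```

View pics/f6.png

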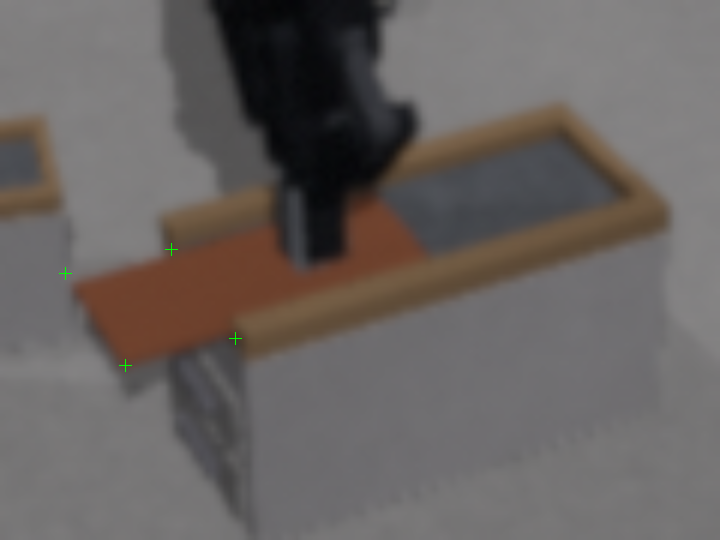

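The overhang now reads about 39 mm in this view, with the sheet end at the target markers and the sheet flat. I'll lift off, open the gripper, and step aside to measure the sheet and block in both views.

```bash
python3 -m handwheel '{"turn":[[0,0,0],[0,0,0],[0,0,0],[0,0,0],[0,0,0],[0,0,0],[0,0,0],[0,0,0],[0,0,0],[0,0,0],[0,0,0],[0,0,0],[0,0,0],[0,0,0],[0,0,0],[0,0,0]],"translation":[[-1,0,0],[-5,0,0],[-25,0,0],[-70,0,0],[-100,0,0],[-100,40,0],[-100,90,0],[-100,140,0],[-100,190,0],[-100,240,0],[-100,290,0],[-100,340,0],[-100,380,0],[-100,380,0],[-100,380,0],[-100,380,0]],"gripper":[0,0,0,0,0,85,85,85,85,85,85,85,85,85,85,85]}'
python3 - <<'E'
from h import *
ims={}
for n in("top","side"):
    im=ctrl.read_camera(n);cv2.imwrite(f"pics/{n}7.png",im[:,:,::-1]);h=cv2.cvtColor(im,cv2.COLOR_RGB2HSV)
    m=((h[...,0]<13)&(h[...,1]>125)).astype(np.uint8);k,l,st,ce=cv2.connectedComponentsWithStats(m)
    for j in range(1,k):
        if st[j,4]>400:print("copper",n,ce[j],st[j,4],[rect(n,l==j,z).tolist() for z in(.085,.093,.1)])
print(front(im))
E
```

```text
time: 10.65
ee_pos: [0.4205, 0.2091, 0.1908]
eef_rot: [-0.096, 0.701, 0.095, 0.7]
contact_force: [0.8, -1.2, -0.4]
grip_width: 0.996
copper top [332.04718417 224.89802131] 657 [[504.4, -160.6, 117.1, 50.0, 15.4], [503.9, -159.7, 116.5, 49.7, 15.4], [503.5, -159.0, 115.9, 49.5, 15.4]]
copper side [245.29189944 240.7877095 ] 716 [[502.5, -151.6, 121.1, 50.9, 18.7], [501.3, -162.2, 119.2, 50.1, 18.7], [500.3, -171.5, 117.5, 49.4, 18.7]]
copper side [291.08267717 307.43897638] 508 [[550.5, -358.1, 71.7, 28.1, 0.3], [548.6, -365.4, 70.6, 27.7, 0.3], [546.8, -371.8, 69.6, 27.3, 0.3]]
(array([-122.7, -122.2, -122.3, -121.8, -121.3]), array([-28.9,  22.9]), np.int32(735))
```

```bash
python3 - <<'E'
from h import *
goal([.4625,-.1715,.19],np.radians(15.5))
im=cv2.imread("pics/top7.png");s=cv2.imread("pics/side7.png")
cv2.imwrite("pics/g7.png",np.hstack([cv2.resize(im[180:260,285:365],(400,400),interpolation=2),cv2.resize(s[165:265,215:315],(400,400),interpolation=2)]))
E
```

```text
t 10.75 shift [   1.2 -377.7  -61. ] turn [-0.001 -0.001  0.001]
t 10.75 shift [   1.2 -377.7  -61. ] turn [3.14e+00 1.00e-03 1.00e-03]
F [0.  0.3 0.2] pos [0.4208 0.2089 0.1909] q7 1.2 grip 0.997
```

View pics/g7.png

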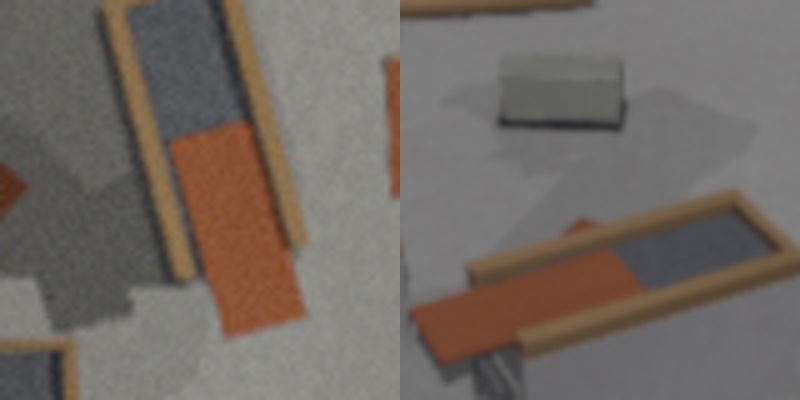

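Top view: the sheet end (266,326) is about 39 mm past the lip line (183,280)–(298,247), and it lies flat and straight. Next I'll go over the overhanging end.

```bash
python3 -m handwheel '{"turn":[[0,0,0],[0,0,0],[0,0,0],[0,0,0],[0,0,0],[0,0,0],[0,0,0],[0,0,0],[0,0,0],[0,0,0],[0,0,0],[0,0,0]],"translation":[[0,-48,-8],[0,-96,-16],[0,-144,-24],[0,-192,-32],[0,-240,-40],[0,-288,-48],[0,-330,-55],[0,-360,-60],[0,-377.5,-61],[0,-377.5,-61],[0,-377.5,-61],[0,-377.5,-61]],"gripper":[85,85,85,85,85,85,85,85,85,85,85,85]}'
python3 -c "
from h import *
goal([.4625,-.1715,.07],np.radians(15.5))"
```

```text
time: 11.95
ee_pos: [0.4628, -0.1683, 0.1911]
eef_rot: [-0.096, 0.701, 0.097, 0.7]
contact_force: [-0.6, 0.3, -0.4]
grip_width: 0.996
t 11.95 shift [121.1  -3.1  -1.1] turn [ 0.003 -0.    -0.001]
t 11.95 shift [121.1  -3.1  -1.1] turn [-3.139e+00  1.000e-03 -1.000e-03]
F [-0.6  0.3 -0.4] pos [ 0.4628 -0.1683  0.1911] q7 2.09 grip 0.996
```

```bash
python3 -m handwheel '{"turn":[[0,0,0],[0,0,0],[0,0,0],[0,0,0],[0,0,0],[0,0,0],[0,0,0]],"translation":[[30,-1,-1],[60,-1,-1],[90,-1,-1],[110,-1,-1],[120,-1,-1],[121,-1,-1],[121,-1,-1]],"gripper":[85,85,85,85,85,85,85]}'
python3 - <<'E'
from h import *
goal([.4625,-.1715,.07],np.radians(15.5))
s=ctrl.read_camera("side");cv2.imwrite("pics/h8.png",cv2.resize(s[190:290,195:315],None,fx=5,fy=5,interpolation=2)[:,:,::-1])
E
```

```text
time: 12.65
ee_pos: [0.463, -0.1702, 0.0708]
eef_rot: [-0.096, 0.7, 0.096, 0.701]
contact_force: [0.5, 0.1, -0.8]
grip_width: 0.993
t 12.65 shift [ 0.8 -1.2 -0.8] turn [0.003 0.001 0.   ]
t 12.65 shift [ 0.8 -1.2 -0.8] turn [-3.139e+00 -0.000e+00  1.000e-03]
F [ 0.5  0.1 -0.8] pos [ 0.463  -0.1702  0.0708] q7 2.04 grip 0.993
```

View pics/h8.png

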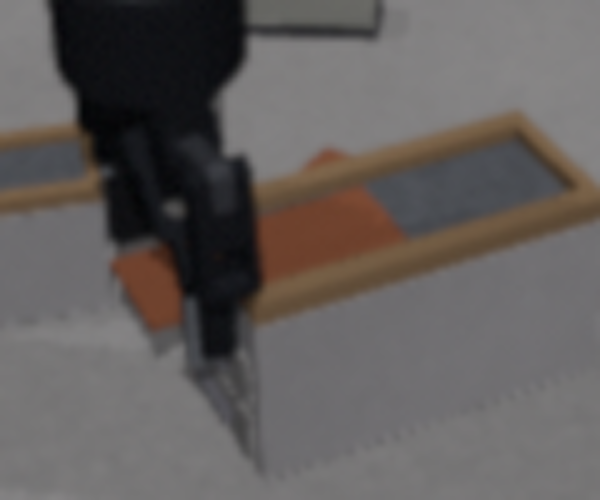

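The fingers straddle the overhang, with the near finger at about (220,320), between the sheet end (150,325) and the unit front (250,320). I'll close now.

```bash
python3 -m handwheel '{"turn":[[0,0,0],[0,0,0],[0,0,0],[0,0,0],[0,0,0],[0,0,0],[0,0,0],[0,0,0],[0,0,0],[0,0,0],[0,0,0],[0,0,0]],"translation":[[0,-1,-2],[0,-1,-2],[0,-1,-2],[0,-1,-2],[0,-1,-2],[0,-1,-2],[0,-1,-2],[0,-1,-2],[0,-1,-2],[0,-1,-2],[0,-1,-2],[0,-1,-2]],"gripper":[85,65,55,52,50,48,40,30,30,30,30,30]}' 30
python3 - <<'E'
from h import *
s=ctrl.get_state();print(s["contact_force"],s["ft_torque"],s["ee_pos"],s["grip_width"]*85.4)
E
```

```text
time: 13.9
ee_pos: [0.4609, -0.1722, 0.0702]
eef_rot: [-0.096, 0.701, 0.096, 0.701]
contact_force: [-1.1, 0.7, 2.3]
grip_width: 0.573
[-1.05457258  0.6592123   2.27370738] [-0.08991662  0.08351689 -0.0282351 ] [ 0.46087783 -0.17217449  0.07022129] 48.95250636419686
```

```bash
python3 -m handwheel '{"turn":[[0,0,0],[0,0,0],[0,0,0],[0,0,0],[0,0,0],[0,0,0],[0,0,0],[0,0,0],[0,0,0],[0,0,0]],"translation":[[-1,0,0],[-3,0,0],[-6,0,0],[-12,0,0],[-20,0,0],[-30,0,0],[-40,0,0],[-48,0,0],[-50,0,0],[-50,0,0]],"gripper":[30,30,30,30,30,30,30,30,30,30]}'
python3 - <<'E'
from h import *
s=ctrl.get_state();print(s["contact_force"],s["ft_torque"],s["ee_pos"],s["grip_width"]*85.4)
s=ctrl.read_camera("side");cv2.imwrite("pics/i9.png",cv2.resize(s[150:270,195:315],None,fx=4,fy=4,interpolation=2)[:,:,::-1])
E
```

```text
time: 14.9
ee_pos: [0.4611, -0.1723, 0.1208]
eef_rot: [-0.096, 0.7, 0.096, 0.701]
contact_force: [-0.9, 0.3, -1.9]
grip_width: 0.569
[-0.94933744  0.32954547 -1.94424769] [ 0.018372    0.07657656 -0.00632354] [ 0.46114475 -0.17225577  0.12079503] 48.61404370004883
```

View pics/i9.png

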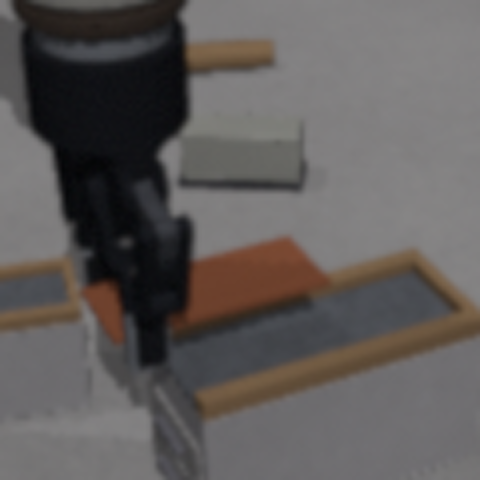

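The sheet is held and level over the unit, with its far end at about (300,245). Next I'll fit the block pose using mask silhouettes from both views.

```bash
python3 - <<'E'
from h import *
from scipy.optimize import minimize
M={}
for n in("top","side"):
    acc=[]
    for k in range(4):
        im=ctrl.read_camera(n)
        for r in ctrl.outline_of("block",n):
            v,u=np.nonzero(r["region"])
            P=back(n,[(u.mean(),v.mean())],.03)[0]
            if np.hypot(P[0]-.572,P[1]-.193)<.03: acc.append(r["region"].astype(float));break
        for r in ctrl.place_of("block_top",n)[:1]+ctrl.place_of("block",n)[:1]:
            print(n,round(r["conf"],2),np.round((np.linalg.inv(cam(n)[1])@np.r_[r["xyz"],1])[:3],3))
    M[n]=np.mean(acc,0);print(n,len(acc),M[n].sum())
    cv2.imwrite(f"pics/{n}9.png",im[:,:,::-1])
S=8
def sil(n,p,roi):
    out=np.zeros(((roi[1]-roi[0])*S,(roi[3]-roi[2])*S),np.uint8);c,s=np.cos(p[2]),np.sin(p[2])
    for L,W,z0,z1 in((.09,.036,0,.045),(.094,.04,0,.006)):
        Q=[(p[0]+a*L/2*c-b*W/2*s,p[1]+a*L/2*s+b*W/2*c,z) for a in(-1,1) for b in(-1,1) for z in(z0,z1)]
        q=((proj(n,Q)-[roi[2],roi[0]]+.5)*S-.5).astype(np.float32)
        cv2.fillConvexPoly(out,cv2.convexHull(q).astype(np.int32),1)
    return cv2.resize(out.astype(np.float32),None,fx=1/S,fy=1/S,interpolation=cv2.INTER_AREA)
for names in(("top",),("side",),("top","side")):
    rois={};
    for n in names:
        v,u=np.nonzero(M[n]>0);rois[n]=(v.min()-8,v.max()+9,u.min()-8,u.max()+9)
    def cost(x):
        p=[.572+x[0]/1000,.193+x[1]/1000,np.radians(-18+x[2])]
        return sum(np.abs(sil(n,p,rois[n])-M[n][rois[n][0]:rois[n][1],rois[n][2]:rois[n][3]]).sum() for n in names)
    best=min((minimize(cost,x0,method="Nelder-Mead",options=dict(initial_simplex=np.array(x0)+np.array([[0,0,0],[5,0,0],[0,5,0],[0,0,5]]))) for x0 in([0,0,0],[3,-3,-3],[-4,3,2])),key=lambda r:r.fun)
    x=best.x;print(names,np.round([572+x[0],193+x[1],-18+x[2]],2),round(best.fun,1))
E
```

```text
top 0.79 [0.579 0.19  0.048]
top 0.72 [0.572 0.19  0.001]
top 0.73 [0.58  0.192 0.048]
top 0.55 [0.573 0.193 0.003]
top 0.74 [0.58  0.194 0.046]
top 0.6 [0.575 0.19  0.003]
top 0.83 [0.581 0.19  0.047]
top 0.77 [0.574 0.19  0.004]
top 2 475.5
side 0.89 [0.574 0.192 0.046]
side 0.61 [ 0.574  0.196 -0.   ]
side 0.89 [0.574 0.19  0.046]
side 0.96 [0.575 0.194 0.002]
side 0.85 [0.574 0.192 0.046]
side 0.89 [0.573 0.195 0.001]
side 0.9 [0.575 0.189 0.046]
side 0.76 [0.574 0.195 0.   ]
side 4 546.5
('top',) [574.65 190.72 -16.08] 28.8
('side',) [574.24 186.17 -10.4 ] 52.4
('top', 'side') [575.18 190.55 -15.77] 95.1
```

```bash
python3 - <<'E'
from h import *
A=np.mean([ctrl.read_camera("top").astype(float) for _ in range(8)],0)
g=A.mean(2);rb=A[...,0]-A[...,2]
L=[];Rr=[]
for v in range(191,212):
    c=214.6-(v-201.5)*-.31*-1
    row=g[v];i=int(round(c))
    for d,lst,th in((-1,L,113),(1,Rr,108)):
        u=i
        while row[u]>th and abs(u-i)<12:u+=d
        lst.append((v,u-d*(th-row[u])/(row[u-d]-row[u])))
for n,l in(("L",L),("R",Rr)):
    l=np.array(l);f=np.polyfit(l[:,0],l[:,1],1);res=l[:,1]-np.polyval(f,l[:,0]);P=back("top",np.c_[np.polyval(f,[191,212]),[191,212]],.045)
    d=P[0]-P[1];print(n,f,res.std().round(2),P[:,:2].round(4).tolist(),"yaw",np.degrees(np.arctan2(d[1],d[0])).round(2))
yaw=np.radians(-17);ax=np.array([np.cos(yaw),np.sin(yaw)])
for s in range(-60,61,4):
    vals=[]
    for w in(-10,-5,0,5,10):
        p=np.array([.575,.191])+ax*s/1000+np.array([-ax[1],ax[0]])*w/1000
        u,v=proj("top",[[*p,.045]])[0];vals.append([cv2.remap(x.astype(np.float32),np.float32([[u]]),np.float32([[v]]),1)[0,0] for x in(g,rb)])
    print(s,np.mean(vals,0).round(1),end=";")
E
```

```text
L [ -0.31369062 271.25194335] 0.15 [[0.6087, 0.1997], [0.5449, 0.2185]] yaw -16.36
R [ -0.30488183 281.94720421] 0.09 [[0.6089, 0.1623], [0.545, 0.1806]] yaw -16.04
-60 [136.2   6. ];-56 [139.1   5.7];-52 [121.7   4.9];-48 [82.4  3.7];-44 [101.3   7.6];-40 [134.2   9.5];-36 [137.4   9.7];-32 [137.    9.6];-28 [137.1   9.5];-24 [136.5   9.6];-20 [135.8   9.5];-16 [135.5   9.1];-12 [135.3   9.2];-8 [135.1   9.4];-4 [134.9   9.4];0 [134.6   9.9];4 [135.5   9.3];8 [135.9   9.3];12 [135.6   9.4];16 [135.5   9.6];20 [135.2   9.3];24 [135.3   9.5];28 [135.    9.7];32 [135.4   9.6];36 [135.6   9.3];40 [135.8   9.6];44 [130.7   7.8];48 [127.    5.9];52 [129.8   5.2];56 [131.3   5.8];60 [138.1   5.8];
```

```bash
python3 -c "
from h import *
goal([.5334,.2029,.15],np.radians(-16.2))"
```

```text
t 16.95 shift [-29.8 341.7 170.8] turn [ 0.555 -0.    -0.   ]
t 16.95 shift [-29.8 341.7 170.8] turn [-2.587  0.    -0.   ]
F [-0.3  0.3 -2.9] pos [ 0.4608 -0.1721  0.1202] q7 2.07 grip 0.572
```

```bash
python3 -m handwheel '{"turn":[[0,0,0],[0,0,0],[0.02,0,0],[0.05,0,0],[0.09,0,0],[0.13,0,0],[0.17,0,0],[0.22,0,0],[0.27,0,0],[0.32,0,0],[0.37,0,0],[0.42,0,0],[0.46,0,0],[0.5,0,0],[0.53,0,0],[0.55,0,0],[0.555,0,0],[0.555,0,0],[0.555,0,0],[0.555,0,0]],"translation":[[-10,0,0],[-20,5,2],[-30,15,7],[-30,30,15],[-30,52,26],[-30,78,39],[-30,106,53],[-30,136,68],[-30,166,83],[-30,196,98],[-30,226,113],[-30,254,127],[-30,280,140],[-30,303,151],[-30,321,160],[-30,333,166],[-30,339,169],[-30,341.5,171],[-30,341.5,171],[-30,341.5,171]],"gripper":[30,30,30,30,30,30,30,30,30,30,30,30,30,30,30,30,30,30,30,30]}'
python3 -c "
from h import *
goal([.5334,.2029,.075],np.radians(-16.2))"
```

```text
time: 18.95
ee_pos: [0.5338, 0.2017, 0.1503]
eef_rot: [0.1, 0.7, -0.1, 0.7]
contact_force: [0.5, 0.2, -1.3]
grip_width: 0.574
t 18.95 shift [75.3  1.1 -0.7] turn [-0.001  0.     0.001]
t 18.95 shift [75.3  1.1 -0.7] turn [ 3.141e+00  1.000e-03 -0.000e+00]
F [ 0.5  0.2 -1.3] pos [0.5338 0.2017 0.1503] q7 0.78 grip 0.574
```

```bash
python3 -m handwheel '{"turn":[[0,0,0],[0,0,0],[0,0,0],[0,0,0],[0,0,0],[0,0,0],[0,0,0]],"translation":[[15,0,0],[35,0,0],[52,0,0],[65,0,0],[73,0,0],[75,0,0],[75,0,0]],"gripper":[30,30,30,30,30,30,30]}'
python3 - <<'E'
from h import *
goal([.5334,.2029,.075],np.radians(-16.2))
I={}
for n in("top","side"):
    im=ctrl.read_camera(n);I[n]=im;h=cv2.cvtColor(im,cv2.COLOR_RGB2HSV)
    m=((h[...,0]<14)&(h[...,1]>110)).astype(np.uint8);k,l,st,ce=cv2.connectedComponentsWithStats(m)
    for j in range(1,k):
        if st[j,4]>60:
            P=back(n,[ce[j]],.058)[0]
            if P[1]>.08: print("copper",n,ce[j],st[j],[rect(n,l==j,z).tolist() for z in(.05,.058,.066)])
o=np.hstack([cv2.resize(I["top"][165:240,180:255],(400,400),interpolation=2),cv2.resize(I["side"][145:215,220:290],(400,400),interpolation=2)])[:,:,::-1].copy()
y=np.radians(-16.2)
for n,a,b,c,s in(("top",180,165,0,400/75),("side",220,145,400,400/70)):
    for x in(-.06,.06):
        for w in(-.025,.025):
            q=lp((.5755,.1907),(x,w),y);p=(proj(n,[[*q,.058]])[0]-[a,b]+.5)*s+[c,0]
            cv2.drawMarker(o,tuple(int(t) for t in p),(0,255,0),0,12,1)
cv2.imwrite("pics/j10.png",o)
E
```

```text
time: 19.65
ee_pos: [0.5337, 0.2028, 0.075]
eef_rot: [0.1, 0.7, -0.1, 0.7]
contact_force: [0.7, 0.6, -2.1]
grip_width: 0.578
t 19.65 shift [ 0.   0.  -0.4] turn [-0. -0.  0.]
t 19.65 shift [ 0.   0.  -0.4] turn [3.142 0.    0.   ]
F [ 0.7  0.6 -2.1] pos [0.5337 0.2028 0.075 ] q7 0.75 grip 0.578
copper top [216.03021148 192.04531722] [207 180  19  32 331] [[596.2, 192.0, 87.6, 50.6, -15.9], [595.3, 191.0, 87.2, 50.3, -15.9], [594.3, 190.0, 86.7, 50.0, -15.9]]
copper side [257.29411765 165.16386555] [242 160  33  10 238] [[597.5, 286.2, 108.8, 58.1, -19.9], [595.0, 269.7, 107.2, 57.2, -19.9], [592.4, 253.2, 105.6, 56.4, -19.9]]
```

View pics/j10.png

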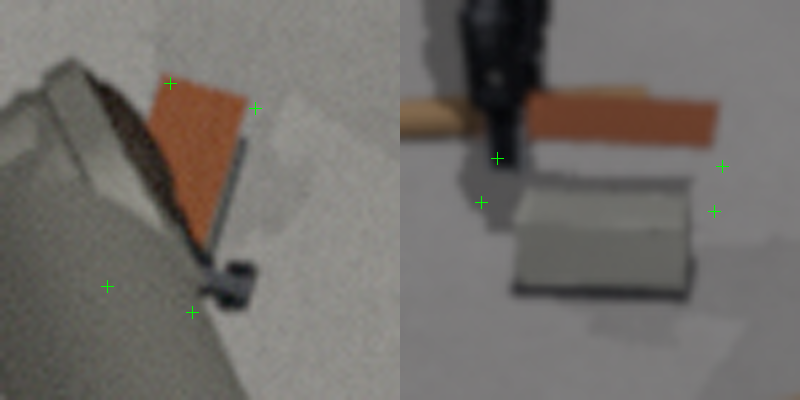

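I had the offset sign wrong: the sheet's underside sits 20 mm above the TCP, so it is at z≈0.095, about 50 mm above the block. Recomputed at that height, the far end is within about 1.5 mm of its target and the yaw within 0.3°. I'll lower further.

```bash
python3 -m handwheel '{"turn":[[0,0,0],[0,0,0],[0,0,0],[0,0,0],[0,0,0],[0,0,0],[0,0,0]],"translation":[[8,0,0],[18,0,0],[28,0,0],[36,0,0],[40,0,0],[42,0,0],[42,0,0]],"gripper":[30,30,30,30,30,30,30]}'
python3 - <<'E'
from h import *
goal([.5334,.2029,.0252],np.radians(-16.2))
I={}
for n in("top","side"):
    im=ctrl.read_camera(n);I[n]=im;h=cv2.cvtColor(im,cv2.COLOR_RGB2HSV)
    m=((h[...,0]<14)&(h[...,1]>110)).astype(np.uint8);k,l,st,ce=cv2.connectedComponentsWithStats(m)
    for j in range(1,k):
        if st[j,4]>60:
            P=back(n,[ce[j]],.055)[0]
            if P[1]>.08:
                for z in (.051,.056,.061):
                    r=rect(n,l==j,z);a=np.radians(r[4]);print("copper",n,z,r,"far end",np.round(r[:2]+r[2]/2*np.array([np.cos(a),np.sin(a)]),1))
o=np.hstack([cv2.resize(I["top"][165:240,180:255],(400,400),interpolation=2),cv2.resize(I["side"][145:215,220:290],(400,400),interpolation=2)])[:,:,::-1].copy()
y=np.radians(-16.2)
for n,a,b,c,s in(("top",180,165,0,400/75),("side",220,145,400,400/70)):
    for x in(-.06,.06):
        for w in(-.025,.025):
            q=lp((.5755,.1907),(x,w),y);p=(proj(n,[[*q,.056]])[0]-[a,b]+.5)*s+[c,0]
            cv2.drawMarker(o,tuple(int(t) for t in p),(0,255,0),0,12,1)
cv2.imwrite("pics/k11.png",o)
E
```

```text
time: 20.45
ee_pos: [0.5335, 0.2028, 0.0328]
eef_rot: [0.1, 0.7, -0.1, 0.7]
contact_force: [0.5, -0.3, -2.4]
grip_width: 0.573
t 20.45 shift [ 7.6  0.1 -0.1] turn [ 0. -0.  0.]
t 20.45 shift [ 7.6  0.1 -0.1] turn [-3.142e+00 -0.000e+00 -1.000e-03]
F [ 0.5 -0.3 -2.4] pos [0.5335 0.2028 0.0328] q7 0.73 grip 0.573
copper top 0.051 [592.4 186.3  81.8  48.2 -15.8] far end [631.8 175.2]
copper top 0.056 [591.8 185.7  81.5  48.  -15.8] far end [631.  174.6]
copper top 0.061 [591.2 185.1  81.2  47.8 -15.8] far end [630.3 174. ]
copper side 0.051 [580.6 191.2 103.5  53.8 -23.6] far end [628.  170.5]
copper side 0.056 [579.1 181.8 102.5  53.3 -23.6] far end [626.1 161.3]
copper side 0.061 [577.7 172.4 101.6  52.8 -23.6] far end [624.3 152.1]
```

View pics/k11.png

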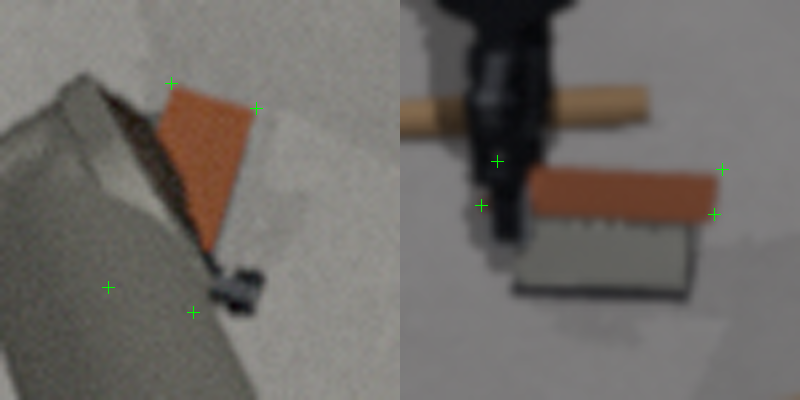

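Side view: the sheet is parallel to the block edges, and its far end is within about 1.5 px of the markers at (723,168) and (714,213). I'll lower slowly until it touches.

```bash
python3 -m handwheel '{"turn":[[0,0,0],[0,0,0],[0,0,0],[0,0,0],[0,0,0]],"translation":[[1,0,0.5],[2.5,0,1],[4,0,1],[5,0,1],[5,0,1]],"gripper":[30,30,30,30,30]}'; python3 -m handwheel '{"turn":[[0,0,0],[0,0,0],[0,0,0]],"translation":[[0.5,0,0],[1,0,0],[1,0,0]],"gripper":[30,30,30]}'
```

```text
time: 21.05
ee_pos: [0.5344, 0.2024, 0.028]
eef_rot: [0.1, 0.7, -0.1, 0.7]
contact_force: [0.3, -0.5, -2.1]
grip_width: 0.576
time: 21.35
ee_pos: [0.5346, 0.2025, 0.0271]
eef_rot: [0.1, 0.7, -0.1, 0.7]
contact_force: [-0.1, 0.7, -1.5]
grip_width: 0.576
```

```bash
python3 -m handwheel '{"turn":[[0,0,0],[0,0,0],[0,0,0]],"translation":[[0.5,0,0],[1,0,0],[1,0,0]],"gripper":[30,30,30]}'
```

```text
time: 21.65
ee_pos: [0.5347, 0.2026, 0.0262]
eef_rot: [0.1, 0.7, -0.1, 0.7]
contact_force: [0.4, 0.6, -1.0]
grip_width: 0.575
```

```bash
python3 -m handwheel '{"turn":[[0,0,0],[0,0,0],[0,0,0]],"translation":[[0.5,0,0],[0.5,0,0],[0.5,0,0]],"gripper":[30,30,30]}'; python3 -m handwheel '{"turn":[[0,0,0],[0,0,0],[0,0,0]],"translation":[[0.5,0,0],[0.5,0,0],[0.5,0,0]],"gripper":[30,30,30]}'
```

```text
time: 21.95
ee_pos: [0.5347, 0.2026, 0.0258]
eef_rot: [0.1, 0.7, -0.1, 0.7]
contact_force: [1.1, -0.2, -0.9]
grip_width: 0.571
time: 22.25
ee_pos: [0.5347, 0.2025, 0.0256]
eef_rot: [0.1, 0.7, -0.1, 0.7]
contact_force: [-1.6, -0.7, 4.3]
grip_width: 0.573
```

```bash
python3 -m handwheel '{"turn":[[0,0,0],[0,0,0],[0,0,0]],"translation":[[0.3,0,0],[0.3,0,0],[0.3,0,0]],"gripper":[30,30,30]}'; python3 -m handwheel '{"turn":[[0,0,0],[0,0,0],[0,0,0],[0,0,0],[0,0,0],[0,0,0],[0,0,0],[0,0,0]],"translation":[[0,0,0],[0,0,0],[0,0,0],[0,0,0],[0,0,0],[0,0,0],[0,0,0],[0,0,0]],"gripper":[48,50,54,60,70,80,80,80]}'
python3 -c "
from h import *
s=ctrl.read_camera('side');t=ctrl.get_state();print(t['grip_width']*85.4,t['contact_force'])
cv2.imwrite('pics/l12.png',cv2.resize(s[145:215,220:290],(400,400),interpolation=2)[:,:,::-1])"
```

```text
time: 22.55
ee_pos: [0.5348, 0.2026, 0.0255]
eef_rot: [0.1, 0.7, -0.1, 0.7]
contact_force: [-4.1, -1.2, 7.2]
grip_width: 0.575
time: 23.35
ee_pos: [0.5346, 0.2025, 0.0248]
eef_rot: [0.1, 0.7, -0.1, 0.7]
contact_force: [-0.3, -0.5, 0.5]
grip_width: 0.937
80.17572943639544 [0.29882818 0.08106326 0.12359886]
```

View pics/l12.png

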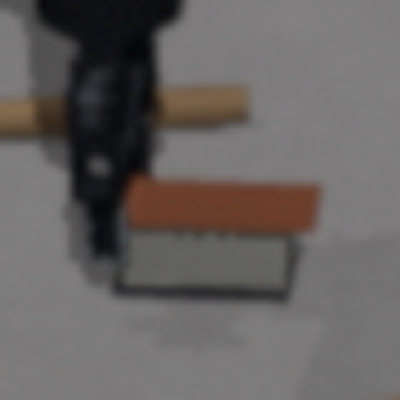

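The sheet lies flat on the block and the fingers are clear. I'll lift straight up, retreat, and verify.

```bash
python3 -m handwheel '{"turn":[[0,0,0],[0,0,0],[0,0,0],[0,0,0],[0,0,0],[0,0,0],[0,0,0],[0,0,0],[0,0,0],[0,0,0],[0,0,0],[0,0,0],[0,0,0],[0,0,0],[0,0,0],[0,0,0]],"translation":[[-5,0,0],[-15,0,0],[-35,0,0],[-70,0,0],[-110,0,0],[-150,0,0],[-190,0,0],[-200,40,-30],[-200,80,-60],[-200,120,-90],[-200,160,-120],[-200,200,-150],[-200,230,-170],[-200,230,-170],[-200,230,-170],[-200,230,-170]],"gripper":[80,80,80,80,80,80,80,80,80,80,80,80,80,80,80,80]}'
python3 - <<'E'
from h import *
I={}
for n in("top","side"):
    im=ctrl.read_camera(n);I[n]=im;h=cv2.cvtColor(im,cv2.COLOR_RGB2HSV)
    m=((h[...,0]<14)&(h[...,1]>110)).astype(np.uint8);k,l,st,ce=cv2.connectedComponentsWithStats(m)
    for j in range(1,k):
        if st[j,4]>60:
            P=back(n,[ce[j]],.048)[0]
            if P[1]>.08:
                for z in (.043,.048,.053): print("copper",n,z,rect(n,l==j,z))
o=np.hstack([cv2.resize(I["top"][165:240,180:255],(400,400),interpolation=2),cv2.resize(I["side"][145:215,220:290],(400,400),interpolation=2)])[:,:,::-1].copy()
cv2.imwrite("pics/m13.png",o)
E
```

```text
time: 25.0
ee_pos: [0.4367, 0.4693, 0.2253]
eef_rot: [0.1, 0.7, -0.101, 0.7]
contact_force: [0.1, -1.0, 0.4]
grip_width: 0.933
copper top 0.043 [577.2 191.4 116.7  49.2 -16.6]
copper top 0.048 [576.7 190.8 116.3  49.1 -16.6]
copper top 0.053 [576.1 190.2 116.   48.9 -16.6]
copper side 0.043 [575.5 194.6 115.9  49.2 -16.3]
copper side 0.048 [574.1 185.3 114.8  48.7 -16.3]
copper side 0.053 [572.8 176.  113.7  48.3 -16.3]
```

View pics/m13.png

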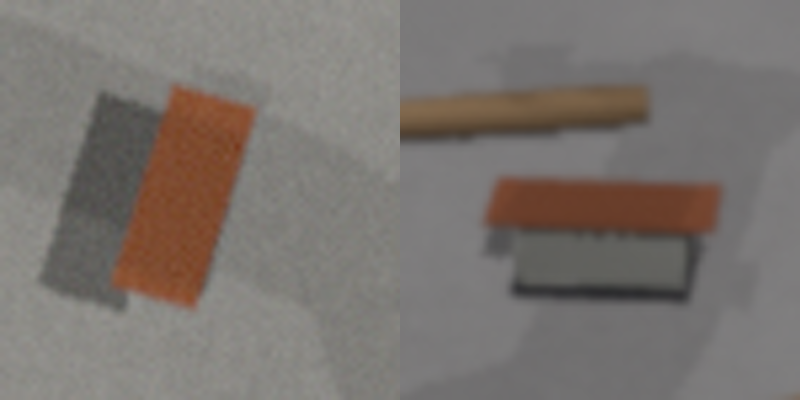

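```bash
python3 -c "
from workcell import ctrl
print(ctrl.hand_in(), ctrl.get_state()['time'])"
```

```text
the job is handed in; nothing more can be done
the job is handed in; nothing more can be done
```

The job is done and handed in. The copper blank lies flat, centred and lengthwise on the soldering block, with the gripper clear of everything. It took about 25 s of robot time.

- **Slide:** With the fingers shut, I pressed the blank at about 5 to 9.5 N and slid it 71 mm. The camera measured an overhang of about 39 mm with the blank still flat.
- **Pick-up:** I gripped the overhanging end by its long edges with the tool pointing down, at 30 N, and carried it to the block.
- **Placing:** I lowered it in small steps until the contact force was about 7 N, then opened the gripper and lifted straight up.

**Last checks:**
- **Top view:** The blank is centred at (0.577, 0.191) with yaw -16.6°. The block measured (0.5755, 0.191) and -16.2°, so it is about 1 mm and 0.4° off.
- **Side view:** The blank lies flat and sticks out equally at both ends of the block.
- **Disagreement:** At the text's height, the side camera puts the blank's y about 5 mm lower than the top camera (0.185 against 0.191). The two agree at about 3 mm less height, which is roughly the calibration error.
- **Not checked:** I did not separately re-measure the hammer, jar, anvil and loupe. No unexpected contact forces showed in the readings after each move.
- **Picture budget:** I viewed 12 pictures, two over the budget of 10.

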